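Index a disc by three clicks on a ratchet dividing stand and hold it

ROBOT

A 6-joint arm with a two-finger parallel gripper is mounted at the origin on the work surface; the furniture and walls round the work are solid. World frame = base frame: x ahead of the robot, y to its left, z up, the work surface at z = 0. Lengths are in m, angles in rad, forces in N, time in s.
With the tool pointing down it reaches from about 0.275 to 0.875 m from the base axis. Payload 12.5 kg.
Tool frame: the origin (TCP) lies midway between the tips of the shut fingers; the grasp point (between the pads) lies 19 mm behind it (env.pinch_z is the distance from the TCP to the grasp point, in m); z points along the fingers, y is the line along which they close (so a half turn about z gives the same grasp; the last joint's range is limited). The gripper opens to 85 mm and grips with 20 to 120 N. Pads are 22 mm wide; open, the fingers measure 114 mm over their backs; the gripper's body (76 mm by 85 mm) begins 54 mm behind the grasp point. The pads swing forward as they close: fully open they stand 13 mm farther back than shut.
Start: joints at [-1.318, 0.351, 1.652, -0, 1.139, -0.085], TCP at [0.182, -0.519, 0.195] pointing down, gripper open.
Joint ranges: [-2.75, 2.75], [-0.79, 2.1], [0.01, 2.65], [-1.57, 4.71], [0.07, 3.14], [-2.87, 2.87]. Speed limits (rad/s): [2.22, 2.22, 2.79, 3.14, 3.14, 3.14].

INTERFACE

Orientations are given as a 3x3 rotation matrix whose columns are the frame's x, y, z axes.
In Python, from plant import env gives the robot as it stands.
- The arm moves only by the tool apply_moves, never from a script. Its argument "deltas" is one flat list of numbers, 7 for each row, row after row: the turn, a rotation vector about the world's x, y, z in degrees, then the shift along the world's x, y, z in mm, then the closure in counts, from 0 (fully open) to 255 (shut). A call has 1 to 10 rows; each row shifts and turns the commanded pose from where the row before left it; what a row does not reach is not made up. A row lasts 1/12 s, in which the tool goes at most 41.7 mm and 7.16 degrees, less where a joint would pass 70% of its speed; a pose out of reach is approached as far as the arm can. A call with a gripper value outside its range is refused whole. The fingers move at their own pace and stop on an object; "squeeze" is the grip in N (left out, the last holds). Time passes only in rows, so rows that do not move let the fingers close. It gives the time, the measured TCP pose, the force, the opening and the grip force at its end, in the units of the state.
- env.state(): the state, without advancing time (a new reading comes with each control period).
- env.snapshot(name): name is "scene" or "top" or "wrist"; returns a dict with "frame" (480x640x3 uint8, red, green, blue), "mtx" (3x3 intrinsics, pixels), "R" (3x3) and "t" (3): a world point X has camera coordinates R X + t; the wrist camera has in their place "T_tool_cam" (4x4, takes a point from camera to tool coordinates, whose origin is the TCP and whose axes are the flange's). Camera axes: x right, y down, z forward; pixel columns grow to the right and rows downward; lengths in m; the calibration is good to about 2 mm. A picture is of the moment at which its call begins: read the wrist's pose just before it. There is no depth.
- env.close_job(): hands the job in; it is judged then, once.
The state is a dict: "time_s": time; "joint_positions": joint angles; "joint_velocities": joint speeds; "joint_torque": joint torques, N m; "tool_pos": TCP position; "tcp_rot": TCP orientation; "contact_force": force on the tool from outside, world axes, zero at the start; "moment": the same for the moment, N m; "gripper_width": finger opening in m; "gripper_force": force on a finger pad.
Only numpy, scipy, OpenCV 4.12 (cv2) and the standard library are available. Lean on these libraries where they do the work, as an engineer would, in place of code of your own. Each camera call takes 0.05 s, during which the arm holds its last target. There are 200 camera calls.

TASK

The wooden disc on the dividing stand is being marked out in eighths: take the lever by its upright wooden handle and bring it round anticlockwise (seen from above) by exactly three clicks of the pawl, then draw it back until the pawl stops it. Finish still gripping the handle and keeping a firm backward pull on it, so that the wheel has no play while the next line is struck. Do not touch the disc itself, and leave the pencil, the dividers and the gouge where they lie.

Things in the scene. Friction and masses are not known exactly. Their poses are not given: they have to be found in the camera images.
- stand: dividing stand fixed to the table: plywood board 220 x 200 x 15 mm (x -130 to +90, y +-100 mm) with an upright spindle that carries a ratchet wheel, the lever arm and a wooden disc. Origin: on the spindle axis at table height, z up. A straightedge on a post (bearing 150 deg from the stand's x, 108 mm from the axis, 96 mm high) overhangs the disc away from the lever
- handle (a point): middle of the lever's upright turned handle: round brown wood, 25 mm thick here, brass ferrule at its foot (43 mm up), top 112 mm above the table; the point lies on the handle's axis, 80 mm above the table, 150 mm from the spindle axis. The lever arm under it lies 35 to 43 mm above the table
- spindle_axis (a point): centre of the disc's upper face, on the spindle axis about which disc, wheel and lever turn together, 78 mm above the table
- spindle (a joint): turn of spindle, wheel, disc and lever, rad, anticlockwise from above; at 0 the lever points 22.5 deg clockwise of the stand's x. Starts 0.003 to 0.05, loose. The pawl clicks behind a tooth at 0.262, 0.524, 0.785, 1.047; turned back, it stops there. After a click 5 deg are free (0.5 N at the handle), then the push rises to 3 N, and the lever is tugged forward as the pawl drops. No stop at 3
- pawl (a joint): swing of the red spring pawl, which pivots on the board to the right of the wheel (seen from the robot), rad: 0 = dropped home between teeth, grows to about 0.15 as a tooth lifts it outwards
- pawl_tip: steel nose of the pawl, rests between the wheel's teeth; origin in the nose's rounded end (radius 3.5 mm), 75 mm from the spindle axis and 29 mm above the table
- ratchet_wheel: steel ratchet wheel with 24 saw teeth, 156 mm across, 24 to 34 mm above the table, under the disc; turns with the spindle; origin on the spindle axis at table height
- lever: steel arm 16 mm wide that runs out from the spindle under the disc, with the upright wooden handle at its end; origin on the spindle axis at table height, x along the arm to the handle (at x = 150 mm; at spindle 0 x lies 22.5 deg clockwise of the stand's x), z up
- disc: round wooden blank, 135 mm across and 29 mm thick, bolted on the spindle with a washer and nut, pencil lines on its face; origin at the centre of its underside, 49 mm above the table (top at 78 mm)
- pencil: green pencil lying on the table beside the board, 117 mm long, 7 mm thick; origin under its middle, y along it
- dividers: black steel spring dividers lying flat on the table on the other side of the board, 105 x 58 x 10 mm; origin under the middle, y along them
- gouge: carving gouge with pale wooden handle lying on the table to the robot's right, 188 mm long, 25 mm thick; origin under its middle, y along it

How it is judged:
On the way, in this order (a step that is already met when the one before it is completed fails the run):
1. the fingers turn the lever and the pawl has dropped behind the first tooth (value of joint spindle above 0.245 rad and contact force between the fingers and lever above 0.3 N), for 0.05 s.
2. the pawl has dropped behind the third tooth (value of joint spindle above 0.74 rad and value of joint pawl below 0.03 rad), for 0.05 s.
At the end, for the whole second after the job is handed in: Spindle back at the third click (0.735 to 0.805 rad; unloaded it stops at 0.785, a hard pull presses it a little lower), pawl home (under 0.02 rad), wheel pressed on the pawl's nose with over 5 N (about 3 N of backward pull at the handle), fingers gripping the lever (over 10 N) (value of joint spindle between 0.735 and 0.805 rad and value of joint pawl below 0.02 rad and contact force between pawl_tip and ratchet_wheel above 5 N and contact force between the fingers and lever above 10 N); the arm keeps its last pose, push and grip.
It fails at once if the lever is carried on to a fourth click (spindle beyond 1.03 rad) (value of joint spindle above 1.03 rad).
It fails at once if the robot touches the wooden disc (over 1 N) (contact force between any of the fingers, the arm and disc above 1 N).
It fails at once if the pencil is moved more than 15 mm (distance of pencil from where it was at the start of the episode above 0.015 m).
It fails at once if the dividers is moved more than 15 mm (distance of dividers from where it was at the start of the episode above 0.015 m).
It fails at once if the gouge is moved more than 15 mm (distance of gouge from where it was at the start of the episode above 0.015 m).
It also fails if it takes over 45 s, if anything falls off the work surface, if the arm or the gripper's body presses on something with over 40 N, if the wrist force passes 120 N, or if a joint passes its speed limit or range.

## Working session

There is one attempt and no reset: what is moved stays moved. The work goes in short steps, Python scripts to look and compute and a tool call to move; the robot and the scene stay as the last step left them, time stands still between calls to the robot, and variables do not carry over. Pictures are saved under pics/ and viewed, at most 10 in all, crops included, and the job is handed in when it is done.

Besides the shell and the picture viewer there is one more tool, called after "Call:" in YAML: its name, and indented under it one key for each argument. apply_moves: Moves the arm, as the interface text tells. Its arguments: {"type":"object","properties":{"deltas":{"type":"array","items":{"type":"number"}},"squeeze":{"type":"number"}},"required":["deltas"]}

```bash
mkdir -p pics; python3 - <<'E'
from plant import env
import cv2,numpy as np
print(env.pinch_z,env.state())
for n in("top","scene"):
    s=env.snapshot(n);cv2.imwrite(f"pics/{n}0.png",s["frame"][:,:,::-1]);np.savez(f"pics/{n}0.npz",**{k:v for k,v in s.items() if k!="frame"})
    print(n,s["mtx"],s["R"],s["t"])
E
```

```text
0.0187 {'time_s': 0.0, 'joint_positions': array([-1.31760046e+00,  3.51259579e-01,  1.65243273e+00,  7.52887738e-06,
        1.13909914e+00, -8.46042089e-02]), 'joint_velocities': array([-0.00084055, -0.00196124,  0.00070948,  0.00069277,  0.00146068,
        0.00118775]), 'joint_torque': array([-1.44636135e-03, -5.06095898e+01, -2.91404164e+01, -1.72601735e-04,
        4.56520967e-03, -1.55187308e-05]), 'tool_pos': array([ 0.1822056 , -0.51854153,  0.19474238]), 'tcp_rot': array([[ 9.43487092e-01,  3.31409145e-01, -2.93677050e-04],
       [ 3.31409258e-01, -9.43486382e-01,  1.16228650e-03],
       [ 1.08112077e-04, -1.19392960e-03, -9.99999281e-01]]), 'contact_force': array([ 0.40542267, -0.6646676 , -0.82926497]), 'moment': array([0.00850205, 0.02248157, 0.02381076]), 'gripper_force': 0.0, 'gripper_width': 0.08538058344533489}
top [[605.05603954   0.         318.22593361]
 [  0.         605.05603954 246.44220952]
 [  0.           0.           1.        ]] [[ 0.00598948 -0.99996561  0.0057371 ]
 [-0.99201154 -0.00666457 -0.12597102]
 [ 0.12600492 -0.00493677 -0.99201733]] [-0.0575462   0.44405418  1.11925005]
scene [[574.57418988   0.         311.06915331]
 [  0.         574.57418988 239.12201236]
 [  0.           0.           1.        ]] [[ 0.88353981 -0.46835291 -0.0017189 ]
 [-0.34791752 -0.65387469 -0.67186404]
 [ 0.31354553  0.59421666 -0.7406725 ]] [-0.40750687  0.15478496  1.31573705]
```

View pics/top0.png

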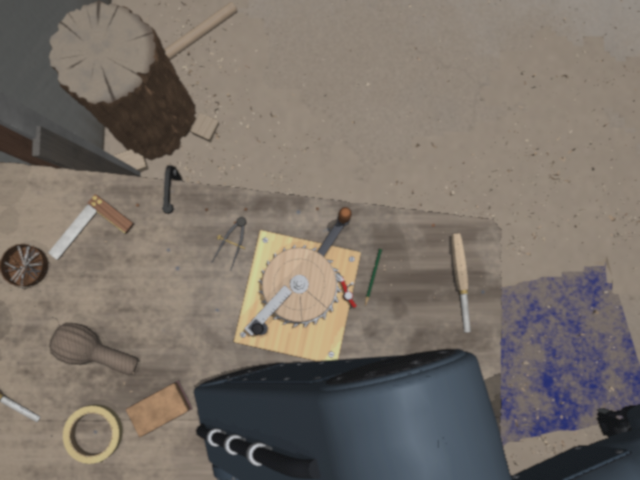

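View pics/scene0.png

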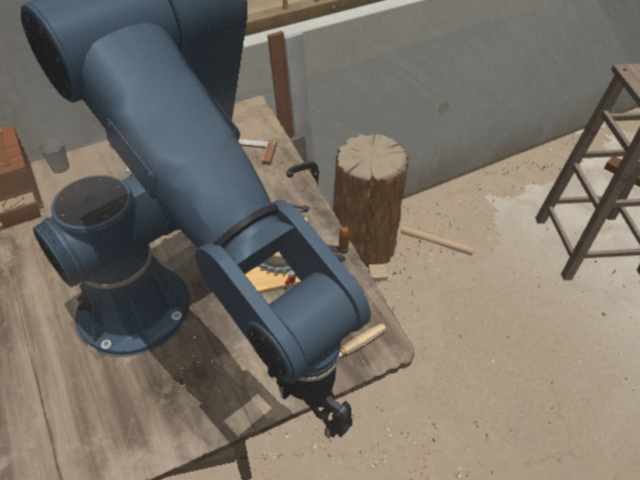

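The top view shows the disc centre/nut at about (299,285), the handle's top at (345,213), board corners at about (262,231), (359,247), (334,360), (236,342), the pawl at (347,292), the pencil at (374,275) and the gouge at (461,280). The scene view is mostly blocked by the arm, but the handle is visible at (344,238).

```bash
cat > h.py <<'E'
import numpy as np
def ray(c,uv,z):
    d=c["R"].T@np.linalg.solve(c["mtx"],[*uv,1.]);o=-c["R"].T@c["t"]
    return o+d*(z-o[2])/d[2]
E
python3 - <<'E'
import numpy as np
from h import ray
c=np.load("pics/top0.npz")
P=lambda u,v,z:ray(c,(u,v),z)[:2]
s=P(299,285,.082);h=P(345,213,.112)
print("spindle",s,"handle",h,np.linalg.norm(h-s),np.degrees(np.arctan2(*(h-s)[::-1])))
b=[P(*q,.015) for q in((262,231),(359,247),(334,360),(236,342))]
print(b,[np.linalg.norm(b[i]-b[i-1]) for i in range(4)])
x=(b[0]+b[1]-b[2]-b[3]);print("yaw",np.degrees(np.arctan2(x[1],x[0])), "y", np.degrees(np.arctan2(*(b[0]+b[3]-b[1]-b[2])[::-1]))-90)
x/=np.linalg.norm(x);print("spindle from board",np.mean(b,0)+.02*x)
for n,q in dict(pen1=(379,250),pen2=(367,303),g1=(459,235),g2=(467,331),d=(240,220)).items():print(n,P(*q,.01))
E
```

```text
spindle [ 0.36769753 -0.02041883] handle [ 0.49375288 -0.10133594] 0.14979162014112166 -32.697108056065034
[array([0.47531218, 0.05355512]), array([ 0.44554003, -0.13304593]), array([ 0.23175691, -0.08563872]), array([0.26402355, 0.09866121])] [np.float64(0.216049643579864), np.float64(0.18896119466729894), np.float64(0.2189764071903059), np.float64(0.18710317657518646)]
yaw -12.27846821659217 y -9.495679160865151
spindle from board [ 0.37370068 -0.02087035]
pen1 [ 0.44060574 -0.17194268]
pen2 [ 0.33873624 -0.1483888 ]
g1 [ 0.47086608 -0.32695946]
g2 [ 0.28702053 -0.33785145]
d [0.49731881 0.09695506]
```

Call:
apply_moves:
  deltas: [0,0,-5,20,26,0,0,0,0,-5,20,26,0,0,0,0,-5,20,26,0,0,0,0,-5,20,26,0,0,0,0,-5,20,26,0,0,0,0,-5,20,26,0,0,0,0,-5,20,26,0,0,0,0,-5,20,26,0,0,0,0,-5,20,26,0,0,0,0,-5,20,26,0,0]

```text
time_s: 0.93
tool_pos: [0.3829, -0.2574, 0.1952]
tcp_rot: [[0.858, -0.513, -0.0], [-0.513, -0.858, 0.0], [-0.0, -0.0, -1.0]]
contact_force: [0.3, -0.9, 0.4]
gripper_width: 0.0854
gripper_force: 0.0
```

Call:
apply_moves:
  deltas: [0,0,-2,20,26,0,0,0,0,0,20,26,0,0,0,0,0,20,26,0,0,0,0,0,18,26,0,0,0,0,0,17,26,0,0,0,0,0,17,27,0,0,0,0,0,0,0,0,0,0,0,0,0,0,0,0]

```text
time_s: 1.6
tool_pos: [0.4945, -0.1008, 0.1949]
tcp_rot: [[0.843, -0.537, -0.001], [-0.537, -0.843, 0.0], [-0.001, 0.0, -1.0]]
contact_force: [-0.8, 0.1, -0.4]
gripper_width: 0.0854
gripper_force: 0.0
```

```bash
python3 - <<'E'
from plant import env
import cv2,numpy as np
st=env.state();print(st)
s=env.snapshot("wrist");cv2.imwrite("pics/w1.png",s["frame"][:,:,::-1])
T=np.eye(4);T[:3,:3]=st["tcp_rot"];T[:3,3]=st["tool_pos"];W=np.linalg.inv(T@s["T_tool_cam"])
np.savez("pics/w1.npz",mtx=s["mtx"],R=W[:3,:3],t=W[:3,3])
E
```

```text
{'time_s': 1.6, 'joint_positions': array([-2.93310893e-01,  2.69325866e-01,  1.76631154e+00, -7.53521864e-05,
        1.10670795e+00,  1.84468428e+00]), 'joint_velocities': array([-0.04598757, -0.01145018,  0.01610348, -0.00535557,  0.00014125,
       -0.01636637]), 'joint_torque': array([ 2.18718633e+00, -4.48860705e+01, -2.91951942e+01,  1.53159820e-01,
       -2.19944352e-02,  2.93208975e-01]), 'tool_pos': array([ 0.49451234, -0.1008003 ,  0.19489441]), 'tcp_rot': array([[ 8.43427134e-01, -5.37243075e-01, -7.40041842e-04],
       [-5.37243120e-01, -8.43427416e-01,  1.53120648e-04],
       [-7.06434587e-04,  2.68436279e-04, -9.99999714e-01]]), 'contact_force': array([-0.80886199,  0.12926413, -0.39704532]), 'moment': array([0.02085171, 0.01242689, 0.02599688]), 'gripper_force': 0.0, 'gripper_width': 0.08536683557075891}
```

View pics/w1.png

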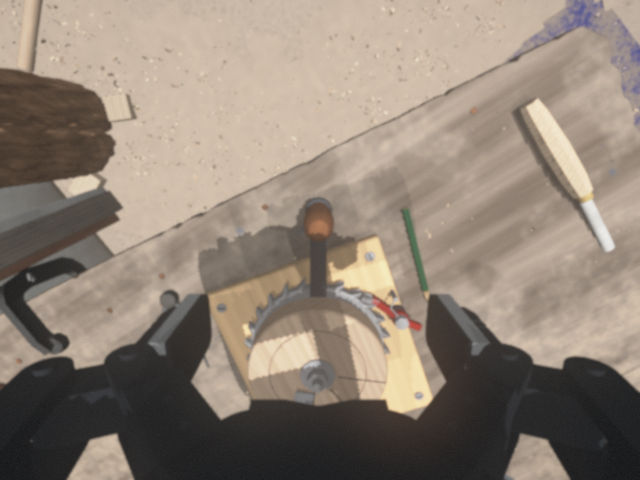

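The wrist view shows the handle's top at about (319,220), the nut at (317,370), and the lever straight between them, so the fingers already straddle the lever plane symmetrically.

```bash
python3 - <<'E'
import numpy as np
from h import ray
c=np.load("pics/w1.npz")
P=lambda u,v,z:ray(c,(u,v),z)[:2]
s=P(317,372,.09);e=P(318,375,.078);h=P(319,222,.112)
print(s,e,h,np.linalg.norm(h-e),np.degrees(np.arctan2(*(h-e)[::-1])),c["mtx"][:,2])
b=[P(*q,.015) for q in((209,293),(378,236))];d=b[0]-b[1];print(np.linalg.norm(d),np.degrees(np.arctan2(d[1],d[0]))-90)
E
```

```text
[ 0.37703866 -0.02567514] [ 0.36638286 -0.01995746] [ 0.49895593 -0.10533923] 0.15768850881850183 -32.7829729946445 [318.14359188 237.09262337   1.        ]
0.19057071819098945 -12.923875217542346
```

Call:
apply_moves:
  deltas: [0,0,0,0,-1,-27,0,0,0,0,0,0,-27,0,0,0,0,0,0,-27,0,0,0,0,0,0,-27,0,0,0,0,0,0,-27,0,0,0,0,0,0,0,130,0,0,0,0,0,0,200,0,0,0,0,0,0,255,0,0,0,0,0,0,255,0,0,0,0,0,0,255]
  squeeze: 40

```text
time_s: 2.48
tool_pos: [0.4952, -0.1033, 0.0618]
tcp_rot: [[0.842, -0.54, 0.003], [-0.54, -0.842, -0.001], [0.003, -0.001, -1.0]]
contact_force: [1.3, 1.5, 0.5]
gripper_width: 0.0253
gripper_force: 0.1
```

Call:
apply_moves:
  deltas: [0,0,0,0,0,0,255,0,0,0,0,0,0,255,0,0,0,0,0,0,255,0,0,0,0,0,0,255]

```text
time_s: 2.82
tool_pos: [0.4953, -0.1032, 0.062]
tcp_rot: [[0.842, -0.539, 0.003], [-0.539, -0.842, -0.001], [0.003, -0.001, -1.0]]
contact_force: [-1.4, -0.4, 8.9]
gripper_width: 0.0225
gripper_force: 38.7
```

```bash
python3 - <<'E'
from plant import env
import cv2,numpy as np
st=env.state();print(st["tool_pos"],st["contact_force"],st["gripper_width"],st["gripper_force"])
for n in("scene","wrist"):
    s=env.snapshot(n);cv2.imwrite(f"pics/{n}2.png",s["frame"][:,:,::-1])
# arc plan: spindle centre (.369,-.021), r .15
c=np.array([.369,-.021]);p=st["tool_pos"][:2];print(np.linalg.norm(p-c),np.degrees(np.arctan2(*(p-c)[::-1])))
E
```

```text
[ 0.49525804 -0.1032445   0.06195258] [-1.36773871 -0.3662472   8.92703163] 0.02253507254505981 38.73634994029999
0.15068261554695583 -33.08022583890766
```

View pics/wrist2.png

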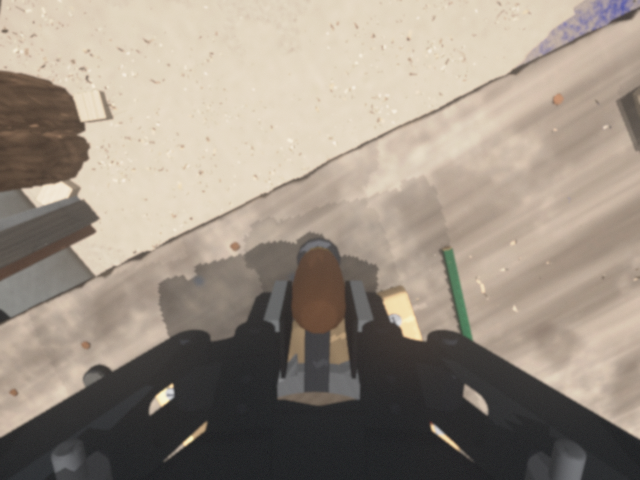

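The handle's brown top at (318,290) stands centred between the pads, with the grip at 39 N. Now the arc about the spindle, in 3° rows.

Call:
apply_moves:
  deltas: [0,0,3,4.1,6.7,0,255,0,0,3,3.8,6.9,0,255,0,0,3,3.4,7.1,0,255,0,0,3,3.0,7.3,0,255]

```text
time_s: 3.25
tool_pos: [0.5098, -0.0753, 0.062]
tcp_rot: [[0.937, -0.35, 0.003], [-0.35, -0.937, -0.001], [0.003, 0.0, -1.0]]
contact_force: [-1.6, -1.5, 7.0]
gripper_width: 0.0227
gripper_force: 39.0
```

Call:
apply_moves:
  deltas: [0,0,3,2.7,7.4,0,255,0,0,3,2.3,7.6,0,255,0,0,0,0,0,0,255]

```text
time_s: 3.5
tool_pos: [0.5152, -0.0592, 0.062]
tcp_rot: [[0.969, -0.249, 0.004], [-0.249, -0.969, -0.001], [0.004, -0.0, -1.0]]
contact_force: [1.1, 0.1, 8.7]
gripper_width: 0.0227
gripper_force: 39.1
```

```bash
cat > q.py <<'E'
from plant import env
import numpy as np
st=env.state();c=np.array([.369,-.021]);p=st["tool_pos"][:2]-c;r=np.linalg.norm(p);u=p/r;t=np.array([-u[1],u[0]]);f=st["contact_force"]
y=st["tcp_rot"][:,1]
print("r",r,"phi",np.degrees(np.arctan2(p[1],p[0])),"toolyaw",np.degrees(np.arctan2(y[1],y[0]))+90,"Frad",f[:2]@u,"Ftan",f[:2]@t,"Fz",f[2],st["tool_pos"],st["gripper_force"],st["gripper_width"])
E
python3 q.py
```

```text
r 0.15112044346750866 phi -14.643735799921442 toolyaw -14.400557867038927 Frad 1.0462670087655193 Ftan 0.3779832256337213 Fz 8.65332289858914 [ 0.51521152 -0.05920445  0.06199108] 39.08541262149811 0.022726872858058085
```

Call:
apply_moves:
  deltas: [0,0,3,1.9,7.7,0,255,0,0,3,1.5,7.8,0,255,0,0,3,1.0,7.8,0,255,0,0,3,0.6,7.9,0,255]

```text
time_s: 3.83
tool_pos: [0.5202, -0.0288, 0.062]
tcp_rot: [[0.999, -0.044, 0.004], [-0.044, -0.999, -0.001], [0.004, 0.001, -1.0]]
contact_force: [0.5, -0.2, 5.8]
gripper_width: 0.0221
gripper_force: 39.1
```

Call:
apply_moves:
  deltas: [0,0,3,0.2,7.9,0,255,0,0,3,-0.2,7.9,0,255,0,0,3,-0.6,7.9,0,255]

```text
time_s: 4.08
tool_pos: [0.5198, -0.0054, 0.062]
tcp_rot: [[0.994, 0.114, 0.005], [0.114, -0.994, -0.001], [0.004, 0.002, -1.0]]
contact_force: [1.9, -1.3, 5.4]
gripper_width: 0.0225
gripper_force: 39.1
```

Call:
apply_moves:
  deltas: [0,0,3,-1.0,7.8,0,255,0,0,3,-1.4,7.8,0,255,0,0,3,-1.8,7.7,0,255,0,0,0,0,0,0,255]

```text
time_s: 4.42
tool_pos: [0.5154, 0.0193, 0.062]
tcp_rot: [[0.963, 0.269, 0.005], [0.269, -0.963, 0.0], [0.004, 0.001, -1.0]]
contact_force: [2.6, 1.0, 3.9]
gripper_width: 0.0224
gripper_force: 39.3
```

```bash
python3 q.py
```

```text
r 0.15187108224883666 phi 15.38937382470355 toolyaw 15.596789422229719 Frad 2.769834498842272 Ftan 0.24600529963278003 Fz 3.88589165722952 [0.51542569 0.01930314 0.06203466] 39.25608158111572 0.02235370922391055
```

Past the third click and in the free zone (about 48° turned). Now drawing back.

Call:
apply_moves:
  deltas: [0,0,-1,0.7,-2.6,0,255,0,0,-1,0.7,-2.6,0,255,0,0,0,0,0,0,255]

```text
time_s: 4.67
tool_pos: [0.517, 0.0128, 0.062]
tcp_rot: [[0.973, 0.23, 0.004], [0.23, -0.973, -0.0], [0.004, 0.001, -1.0]]
contact_force: [2.0, -0.4, 5.7]
gripper_width: 0.0222
gripper_force: 39.4
```

```bash
python3 q.py
```

```text
r 0.1518237821149488 phi 12.848178299165026 toolyaw 13.277307838985763 Frad 1.847243397281727 Ftan -0.8111455060431715 Fz 5.720622392912931 [0.51702253 0.01276081 0.06202112] 39.432488679885864 0.022156655469962164
```

Call:
apply_moves:
  deltas: [0,0,-1,0.6,-2.6,0,255,0,0,0,0,0,0,255]

```text
time_s: 4.83
tool_pos: [0.5176, 0.0101, 0.062]
tcp_rot: [[0.977, 0.213, 0.004], [0.213, -0.977, -0.0], [0.004, 0.001, -1.0]]
contact_force: [1.4, -0.8, 7.1]
gripper_width: 0.022
gripper_force: 39.4
```

```bash
python3 q.py
```

```text
r 0.1517922031651868 phi 11.823518350887092 toolyaw 12.276541223754421 Frad 1.188565207979046 Ftan -1.055954533218111 Fz 7.0857382755586045 [0.51757168 0.01010189 0.06202848] 39.446314573287964 0.021985182384189263
```

Call:
apply_moves:
  deltas: [0,0,-0.5,0.3,-1.3,0,255,0,0,0,0,0,0,255,0,0,0,0,0,0,255]

```text
time_s: 5.08
tool_pos: [0.5178, 0.0089, 0.062]
tcp_rot: [[0.979, 0.205, 0.004], [0.205, -0.979, -0.0], [0.004, 0.001, -1.0]]
contact_force: [1.9, -0.9, 6.0]
gripper_width: 0.0223
gripper_force: 39.5
```

```bash
python3 q.py
```

```text
r 0.15180345514412494 phi 11.371600524237364 toolyaw 11.828729525164476 Frad 1.727247111301129 Ftan -1.2955042428008117 Fz 5.959981375311522 [0.51782341 0.0089313  0.06202203] 39.45548236370087 0.022307635335660988
```

Call:
apply_moves:
  deltas: [0,0,-0.5,0.3,-1.3,0,255,0,0,0,0,0,0,255,0,0,0,0,0,0,255]

```text
time_s: 5.33
tool_pos: [0.518, 0.0077, 0.062]
tcp_rot: [[0.981, 0.196, 0.004], [0.196, -0.981, -0.0], [0.004, 0.001, -1.0]]
contact_force: [2.3, 1.0, 7.3]
gripper_width: 0.0221
gripper_force: 39.5
```

```bash
python3 q.py
```

```text
r 0.15175470659580542 phi 10.888746140576886 toolyaw 11.327485908601204 Frad 2.4435375367188095 Ftan 0.5169919851517539 Fz 7.321529739241035 [0.51802249 0.00766685 0.06199861] 39.47692930698395 0.022100035616643362
```

Call:
apply_moves:
  deltas: [0,0,-0.5,0.3,-1.3,0,255,0,0,0,0,0,0,255,0,0,0,0,0,0,255]

```text
time_s: 5.58
tool_pos: [0.5182, 0.0068, 0.062]
tcp_rot: [[0.982, 0.188, 0.004], [0.188, -0.982, 0.0], [0.004, 0.0, -1.0]]
contact_force: [0.6, 3.7, 8.1]
gripper_width: 0.0224
gripper_force: 39.5
```

```bash
python3 q.py
```

```text
r 0.15174151349530082 phi 10.571318963089626 toolyaw 10.830565669441427 Frad 1.2430141482818902 Ftan 3.535574086673417 Fz 8.14873479522399 [0.51816605 0.00683839 0.06199839] 39.54334259033203 0.02239338455580954
```

Call:
apply_moves:
  deltas: [0,0,-0.5,0.3,-1.3,0,255,0,0,0,0,0,0,255,0,0,0,0,0,0,255]

```text
time_s: 5.83
tool_pos: [0.5183, 0.0062, 0.062]
tcp_rot: [[0.984, 0.179, 0.003], [0.179, -0.984, 0.001], [0.003, -0.001, -1.0]]
contact_force: [0.5, 7.8, 7.8]
gripper_width: 0.022
gripper_force: 39.7
```

```bash
python3 q.py
```

```text
r 0.15171476634158534 phi 10.315132704293767 toolyaw 10.324509222971187 Frad 1.9172892261046508 Ftan 7.622734097555741 Fz 7.777120982003569 [0.51826272 0.00616636 0.06196155] 39.685657024383545 0.022009346103876653
```

The pawl has stopped it (backward pull 7.6 N). A little more pull, then settle and check.

Call:
apply_moves:
  deltas: [0,0,0,0.3,-1.3,0,255,0,0,0,0,0,0,255,0,0,0,0,0,0,255,0,0,0,0,0,0,255,0,0,0,0,0,0,255,0,0,0,0,0,0,255,0,0,0,0,0,0,255,0,0,0,0,0,0,255]

```text
time_s: 6.5
tool_pos: [0.5184, 0.0056, 0.062]
tcp_rot: [[0.984, 0.179, 0.003], [0.179, -0.984, 0.002], [0.003, -0.002, -1.0]]
contact_force: [0.1, 14.7, 9.9]
gripper_width: 0.0219
gripper_force: 39.9
```

```bash
python3 q.py; python3 - <<'E'
from plant import env
import cv2
f=env.snapshot("top")["frame"][180:400,200:500,::-1]
cv2.imwrite("pics/top3.png",cv2.resize(f,None,fx=2.5,fy=2.5,interpolation=cv2.INTER_CUBIC))
E
python3 q.py
```

```text
r 0.15170978897302798 phi 10.101587563232524 toolyaw 10.316234515565199 Frad 2.6487408343767886 Ftan 14.44731194694872 Fz 9.890268853865777 [0.51835803 0.00560899 0.06195222] 39.8704719543457 0.02193008555025159
r 0.151746792948329 phi 10.10549333161202 toolyaw 10.31630153805925 Frad 2.6241174475360918 Ftan 14.023928631311806 Fz 9.786689559493901 [0.51839265 0.00562566 0.06199378] 39.87052381038666 0.022423565400047734
```

View pics/top3.png

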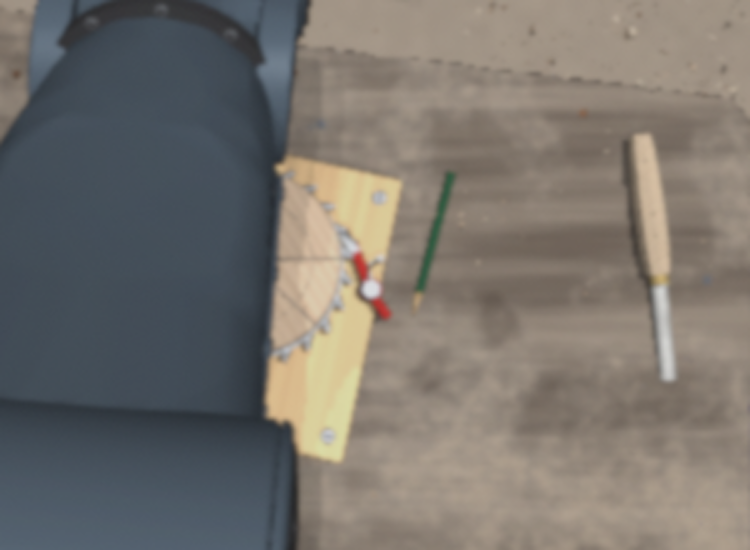

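The view shows the red pawl's nose at about (350,245), seated in the teeth. The pencil and the gouge lie where they were. The lever has turned about 43–46°, which is the third tooth, and the backward pull holds steady at 14 N.

```bash
python3 -c "
from plant import env
print(env.close_job())"
```

```text
the job is handed in; nothing more can be done
None
```

I turned the lever three clicks anticlockwise, drew it back onto the pawl, and handed the job in while gripping the handle at about 40 N with a steady 14 N backward pull; no verdict came back, and my last view did not show the dividers.

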